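Set out the position-words lesson

ROBOT

A 7-joint arm with a two-finger parallel gripper is mounted at the origin on the work surface. World frame = base frame: x ahead of the robot, y to its left, z up, the work surface at z = 0. Lengths are in mm, angles in degrees, forces in N, time in s.
With the tool pointing down it reaches from about 350 to 900 mm from the base axis. Payload 7.2 kg.
Tool frame: the origin (TCP) lies on the centre line of the jaws, within the pads' length; the fingertips stand 17 mm ahead of it and the grasp point (between the pads) lies 2 mm behind it; z points along the fingers, y is the line along which they close (so a half turn about z gives the same grasp; the last joint's range is limited). The gripper opens to 88 mm and grips with 3 to 60 N. Pads are 20 mm wide; open, the fingers measure 115 mm over their backs; the gripper's body (75 mm by 178 mm) begins 61 mm behind the grasp point.
Start: joints at [-3.908, 23.554, -0.728, 91.456, 0.321, 64.991, -4.71], TCP at [625.003, -0.011, 239.653] pointing down, gripper open.
Joint ranges: [-169.25, 169.25], [-16.82, 113.86], [-84.01, 82.57], [7.8, 145.47], [-59.2, 239.2], [7.22, 106.19], [-163.78, 163.78]. Speed limits (degrees/s): [136.94, 136.94, 172.46, 172.46, 180, 180, 180].

INTERFACE

Orientations are given as [roll, pitch, yaw] about the fixed x, y, z axes, in that order (R = Rz(yaw) Ry(pitch) Rx(roll)).
In Python, from workcell import move_pose, move_l, move_j, open_jaws, grasp, wait, ik, get_state, capture, camera_model, IKError, hand_in gives the robot as it stands. Calls block until the motion is done:
- move_pose(position, orientation): joint-space move of the TCP to a pose.
- move_l(position, speed=150, frame=None): straight line of the TCP; frame=None keeps the orientation; speed is the mean speed in mm/s.
- move_j(angles): joint-space move.
- open_jaws() and grasp(): open the fingers fully, or close them until they stop; the grip force is fixed at half the most.
- wait(seconds).
- ik(position, orientation): joint angles nearest the present ones, or None.
- get_state(): the state.
- capture(name): name is "scene" or "side" or "wrist"; returns the picture (420x560x3 uint8, blue, green, red); there is no depth.
- camera_model(name): a dict with "vertical_fov" (degrees; the focal length in pixels is half the picture's height over the tangent of half this angle, whatever the lens; pixels are square), "cx", "cy" (the principal point, pixels), "extrinsics" (4x4, takes a point from world to camera coordinates); the wrist camera has in their place "mount" (4x4, takes a point from camera to tool coordinates, whose origin is the TCP and whose axes are the flange's). Camera axes: x right, y up, looking along -z (the intrinsics and any distortion apply to the point x, -y, -z); pixel columns grow to the right and rows downward; lengths in mm; the calibration is good to about 2 mm. A picture is of the moment at which its call begins: read the wrist's pose just before it. camera_model takes no time and is no camera call.
A pose or a line that the arm cannot do raises IKError and nothing moves.
- hand_in(): hands the job in; it is judged then, once.
The state is a dict: "t": time; "joints": joint angles; "qd": joint speeds; "joint_efforts": joint torques, N m; "tcp_pos": TCP position; "tcp_rot": TCP orientation; "force": force on the tool from outside, world axes, zero at the start; "wrist_torque": the same for the moment, N m; "grip_width": opening from 0.0 (shut) to 1.0 (fully open); "gripper_force": force on a finger pad.
Only numpy, scipy, OpenCV 4.12 (cv2) and the standard library are available. Lean on these libraries where they do the work, as an engineer would, in place of code of your own. Each camera call takes 0.05 s, during which the arm holds its last target. There are 200 camera calls.

TASK

Set the cart out for the position-words lesson. On the wooden tray make a straight row along its middle line, left and right as the robot sees them: the frosted bead tub at the left end, the striped pot at the right end, the big hexagon block at the centre midway between them, and the small hexagon block centred on top of the big one; and put the black ball in the sloped lane of the bead counter, at rest against the stop at the low end. Everything stands upright on the tray, and the card box, mug and abacus are left where they are.

Things in the scene. Friction and masses are not known exactly. Their poses are not given: they have to be found in the camera images.
- tray: Fixed wooden tray, 156 (x) x 296 (y) mm; floor 6 mm thick, inside 140 x 280 mm; rims 8 mm thick: long sides 12 mm high, ends 26 mm. Origin: centre of the underside; x points away from the robot, +y along the tray to its left end as the robot sees it. Its middle line is the y axis. The end places are centred 92 mm from the tray's centre; nearer the end wall, up to touching it, also serves.
- counter: Fixed white bead counter, 170 (x) x 190 (y) mm; console at right 66 high, orange rocker 77. Origin: underside centre; x away from robot, y left. Grey lane along x at y=50, 54 wide, walls 7 thick, 14 over its floor. It falls 12 deg to the robot: floor z=45 at x=-75 (stop, 10 thick, top z=75), 66 at x=25, 76 at x=75 (low end wall). A ball rolls down; at the stop its centre is x=-51, y=50, z=75.
- tub: Frosted plastic bead tub with beads in it and a closed white lid, a plain cylinder 62 mm in diameter and 52 mm high, 0.11 kg. Origin: centre of the underside, z up.
- pot: White ceramic pot with blue stripes, open at the top, straight wall 62 mm in diameter (foot 54 mm), 66 mm high, wall 4 mm, 0.16 kg. Origin: centre of the underside, z up.
- big_hex: Big wooden hexagon block, 58 mm across flats (67 mm across corners), 32 mm high, six dots on top. Origin: centre of the underside, z up; two of its flats face +y and -y of the block, the others every 60 degrees, corners on +x and -x.
- small_hex: Small wooden hexagon block, 42 mm across flats (48.5 mm across corners), 28 mm high, three dots on top. Origin: centre of the underside, z up; two of its flats face +y and -y of the block, the others every 60 degrees.
- ball: Black rubber bouncy ball, 48 mm in diameter, 0.06 kg. Origin: its centre. It rolls when pushed.
- card_box: Bystander, leave alone: flat cardboard box of counting cards, 95 x 66 mm, 25 mm high, between tray and counter. Origin: centre of the underside.
- mug: Bystander, leave alone: white mug with four crayons, 76 mm in diameter, mug 90 mm and crayons about 135 mm high, with a handle on its +y side, at the far edge. Origin: centre of the underside.
- abacus: Bystander, leave alone: upright wooden bead frame, 70 x 210 mm foot, 146 mm high, off to the robot's right. Origin: centre of the underside.
Not all that is in view belongs to the job. What is shaped like the pot but pink is not meant. What is shaped like the ball but pink is not meant.

How it is judged (in metres and radians):
At the end, for the whole second after the job is handed in: Tub 72-113 mm left and pot 72-113 mm right of the tray centre, upright on its floor, within 15 mm of the middle line; big hexagon flat within 15 mm of the centre; small one flat on it, centres within 10 mm; ball in the lane against the stop, within 8 mm; all at rest (y of tub in the frame of tray between 0.072 and 0.113 m and x of tub in the frame of tray between -0.015 and 0.015 m and z of each of tub, pot, big_hex in the frame of tray below 0.01 m and angle between each of tub, pot, big_hex, small_hex's own z axis and vertical below 0.08 rad and linear speed of each of tub, pot, big_hex, small_hex, ball below 0.02 m/s and y of pot in the frame of tray between -0.113 and -0.072 m and x of pot in the frame of tray between -0.015 and 0.015 m and horizontal distance between big_hex and tray below 0.015 m and horizontal distance between small_hex and big_hex below 0.01 m and z of small_hex in the frame of big_hex between 0.028 and 0.036 m and x of ball in the frame of counter between -0.06 and -0.043 m and y of ball in the frame of counter between 0.04 and 0.06 m and z of ball in the frame of counter between 0.065 and 0.085 m); the robot touches nothing.
It fails at once if the card box was moved more than 20 mm (distance of card_box from where it was at the start of the episode above 0.02 m).
It fails at once if the mug was moved more than 20 mm (distance of mug from where it was at the start of the episode above 0.02 m).
It fails at once if the abacus was moved more than 20 mm (distance of abacus from where it was at the start of the episode above 0.02 m).
It also fails if it takes over 136 s, if anything falls off the work surface, if the arm or the gripper's body presses on something with over 40 N, if the wrist force passes 120 N, or if a joint passes its speed limit or range.

## Working session

There is one attempt and no reset: what is moved stays moved. The work goes in short steps, each a Python script; the robot and the scene stay as the last script left them, time stands still between calls to the robot, and variables do not carry over. Pictures are saved under pics/ and viewed, at most 14 in all, crops included, and the job is handed in when it is done.

```bash
mkdir -p pics; python3 - <<'E'
from workcell import *
import cv2
for n in("scene","side","wrist"):
    cv2.imwrite(f"pics/{n}0.png",capture(n)); print(n,camera_model(n))
s=get_state();print(s["t"],s["tcp_pos"],s["tcp_rot"])
E
```

```text
scene {'vertical_fov': 47.1046177430334, 'cx': 278.5084580864221, 'cy': 201.05166351622967, 'extrinsics': array([[ 2.55861259e-01,  9.66576936e-01,  1.62494037e-02,
        -2.94978892e+01],
       [-7.46150737e-01,  1.86769401e-01,  6.39043245e-01,
         3.70796401e+02],
       [ 6.14649570e-01, -1.75630914e-01,  7.68999147e-01,
        -1.59171984e+03],
       [ 0.00000000e+00,  0.00000000e+00,  0.00000000e+00,
         1.00000000e+00]])}
side {'vertical_fov': 45.2106967106944, 'cx': 279.22626027631026, 'cy': 206.58319832031856, 'extrinsics': array([[-9.97659700e-01, -6.51601733e-02, -2.07189684e-02,
         5.18401775e+02],
       [ 1.19591901e-02, -4.64641913e-01,  8.85417907e-01,
        -1.15931350e+02],
       [-6.73208854e-02,  8.83097981e-01,  4.64333774e-01,
        -1.15791565e+03],
       [ 0.00000000e+00,  0.00000000e+00,  0.00000000e+00,
         1.00000000e+00]])}
wrist {'vertical_fov': 64.74166332727596, 'cx': 279.97739315950565, 'cy': 214.86714765927985, 'mount': array([[ 9.85712173e-04,  9.69948311e-01,  2.43309066e-01,
         6.63102291e+01],
       [ 9.99999497e-01, -9.10336318e-04, -4.22230476e-04,
        -4.26232732e-01],
       [-1.88048658e-04,  2.43309360e-01, -9.69948720e-01,
        -1.44710149e+02],
       [ 0.00000000e+00,  0.00000000e+00,  0.00000000e+00,
         1.00000000e+00]])}
0.15 [ 6.24657924e+02 -7.56626308e-03  2.39013700e+02] [-1.79933138e+02  4.25145517e-03  9.00043178e+01]
```

View pics/scene0.png

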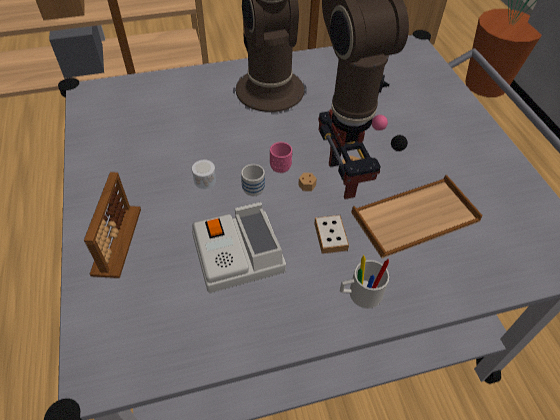

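View pics/side0.png

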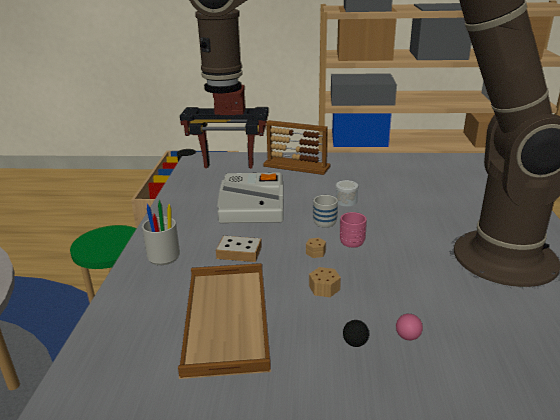

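The scene picture shows the tub at (204,172), striped pot (253,178), pink pot (280,157, decoy), small hex (308,181), black ball (399,143), pink ball (380,122, decoy), tray (416,214) and counter (238,245). The big hex is hidden behind the gripper there, but the side picture shows it at (325,281). I'll enlarge both.

```bash
python3 - <<'E'
import cv2
a=cv2.imread("pics/scene0.png")[110:310,180:490];cv2.imwrite("pics/sc.png",cv2.resize(a,None,fx=2.5,fy=2.5,interpolation=cv2.INTER_CUBIC))
a=cv2.imread("pics/side0.png")[165:385,170:440];cv2.imwrite("pics/sd.png",cv2.resize(a,None,fx=2.7,fy=2.7,interpolation=cv2.INTER_CUBIC))
E
```

```text
(no output)
```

View pics/sc.png

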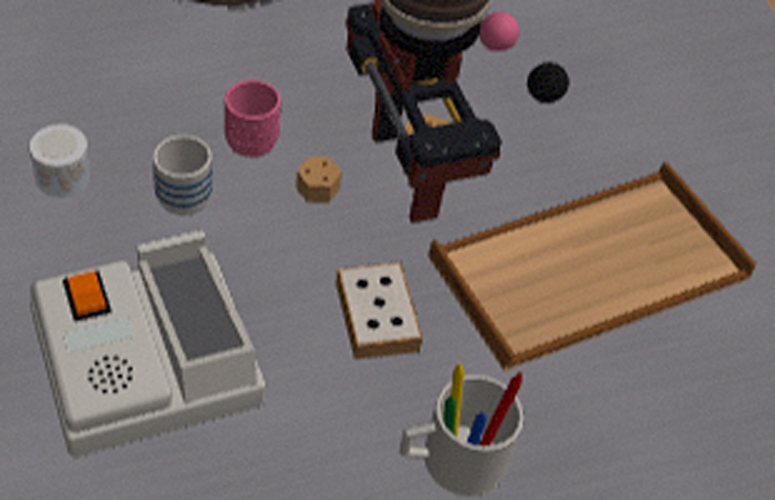

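View pics/sd.png

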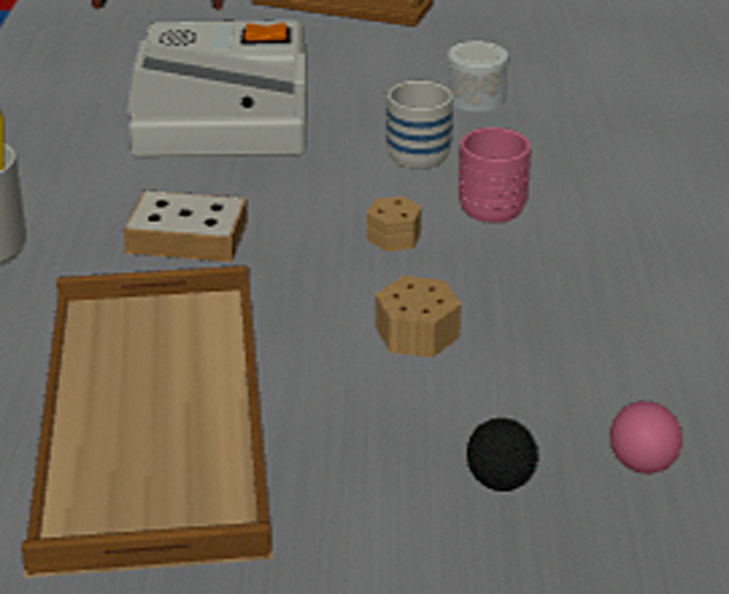

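```bash
cat >h.py <<'E'
import numpy as np, cv2
from workcell import *
def pix2w(cam,u,v,z,st=None):
    m=camera_model(cam); f=210/np.tan(np.radians(m["vertical_fov"]/2))
    d=np.array([(u-m["cx"])/f,-(v-m["cy"])/f,-1])
    if cam=="wrist":
        from scipy.spatial.transform import Rotation as Ro
        T=np.eye(4);T[:3,:3]=Ro.from_euler("xyz",st["tcp_rot"],degrees=True).as_matrix();T[:3,3]=st["tcp_pos"]
        M=T@m["mount"]
    else: M=np.linalg.inv(m["extrinsics"])
    o=M[:3,3];d=M[:3,:3]@d
    return (o+d*(z-o[2])/d[2])[:2]
E
python3 - <<'E'
from h import *
np.set_printoptions(precision=1,suppress=True)
S=lambda u,v,z:pix2w("scene",u/2.5+180,v/2.5+110,z)
D=lambda u,v,z:pix2w("side",u/2.7+170,v/2.7+165,z)
print("tub",S(59,141,52),D(478,55,52)," pot",S(183,158,66),D(421,97,66))
print("sm",S(321,170,28),D(397,207,28)," big",D(419,295,32)," ball",S(548,82,24),D(503,454,24))
print("tray S",*[S(*p,26) for p in((432,243),(508,355),(665,165),(753,264))])
print("tray D",*[D(*p,26) for p in((58,280),(249,268),(24,545),(270,527))])
print("ctr",S(72,450,0),S(263,402,0),D(130,155,0),D(304,153,0))
print("mug",S(478,415,90),"card",S(379,302,25),D(186,212,25))
m=[D(*p,32) for p in((397,278),(437,277),(461,306),(427,324),(377,313),(375,293))]
print("bighex corners",*m)
print("smhexS",*[S(*p,28) for p in((313,157),(332,160),(341,175),(330,185),(307,182),(298,171))])
E
```

```text
tub [ 349.5 -270.3] [ 348.2 -267.6]  pot [ 418.6 -149.7] [ 408.7 -144.2]
sm [437.   -2.1] [430.8  -8.2]  big [414.  127.7]  ball [364.7 296.7] [360.5 296.5]
tray S [560.4  79.8] [708.4 102.1] [519.1 366.4] [666.4 389.3]
tray D [703.3 108.9] [550.8  86.5] [661.5 393.5] [510.4 371.6]
ctr [ 691.9 -318.9] [ 685.7 -134.5] [ 690.3 -141.9] [ 520.6 -150.8]
mug [796.5  24.6] card [617.8   2.6] [614.2   1. ]
bighex corners [431.  105.2] [399.4 102.7] [382.1 141. ] [408.5 164.9] [446.2 152.4] [448.1 126.3]
smhexS [416.5  -4.9] [425.7  13.9] [449.1  16.7] [460.1   0.9] [450.  -21.8] [432.4 -26.6]
```

```bash
python3 - <<'E'
from h import *
import json
for i,(p) in enumerate([(470,-200,300),(470,210,300)]):
    move_pose(list(p),[180,0,0]); wait(0.3); s=get_state(); a=capture("wrist")
    json.dump({k:np.array(s[k]).tolist() for k in("tcp_pos","tcp_rot","t","joints")},open(f"w{i}.json","w"))
    print(s["t"],s["tcp_pos"],s["tcp_rot"],s["joints"])
    cv2.imwrite(f"pics/w{i}.png",cv2.resize(a,(800,600),interpolation=cv2.INTER_CUBIC))
E
```

```text
1.4917 [ 470.37525559 -199.45540961  299.62623218] [-1.79999812e+02  3.87510562e-02  9.72561816e-02] [ 1.64793007e-02  9.31260363e+00  2.02156986e+01  1.03340923e+02
 -3.44381789e+00  6.79835174e+01 -6.86214511e+01]
3.3583 [470.2998284  209.36421165 300.02944874] [ 1.79995868e+02 -6.08374462e-03 -6.79198762e-02] [ -32.05141417    9.83247747    3.07707638  101.95013953   -0.55848906
   68.22891284 -118.88025261]
```

View pics/w0.png

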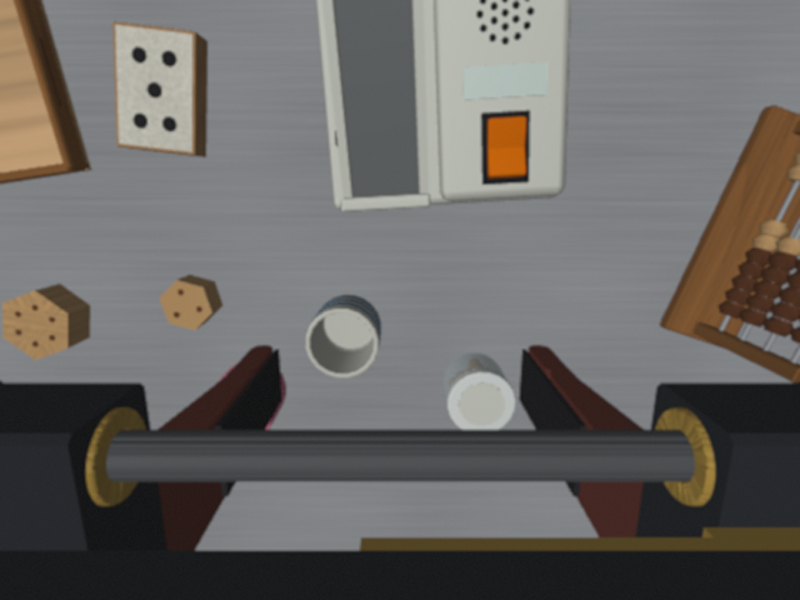

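View pics/w1.png

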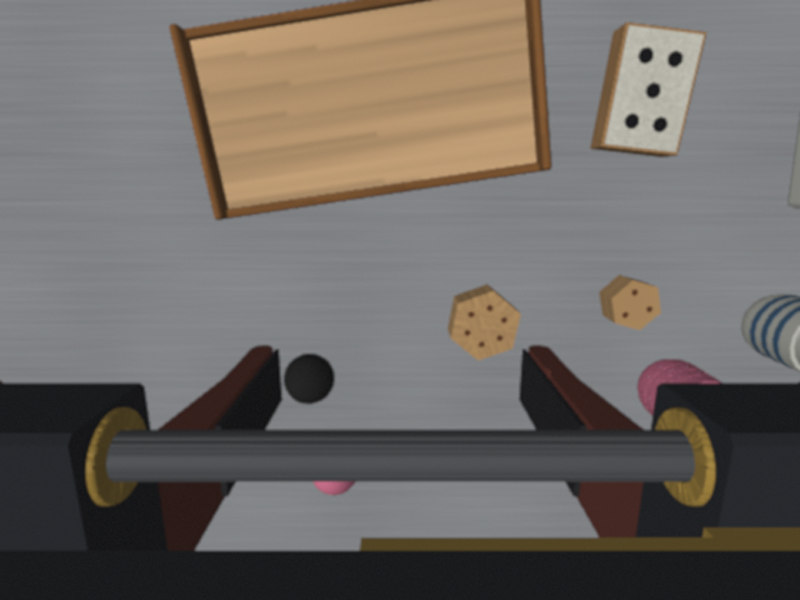

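The wrist views show the pot rim at (343,341) and tub lid at (481,401) in w0. In w1 the ball is at (309,379), the big hex dots are around (485,326), the small hex dots around (636,305), and the tray corners are (172,26), (218,217) and (550,168). The lane stop is at (385,202) in w0. The black ball and the striped pot are clearly distinct from the pink decoys.

```bash
python3 - <<'E'
from h import *
import json
np.set_printoptions(precision=1,suppress=True)
st=[json.load(open(f"w{i}.json")) for i in(0,1)]
W=lambda i,u,v,z:pix2w("wrist",(u+.5)*.7-.5,(v+.5)*.7-.5,z,st[i])
print("pot",W(0,343,341,66),"tub",W(0,481,401,52),"ball",W(1,309,379,24))
b=np.array([W(1,*p,32) for p in((471,314),(489,307),(504,320),(500,338),(482,344),(467,333))])
c=b.mean(0);print("big",c,"dot ang",np.sort(np.degrees(np.arctan2(*(b-c).T[::-1]))%60),np.linalg.norm(b-c,axis=1))
b=np.array([W(1,*p,32) for p in((484,293),(519,320),(513,345),(483,359),(451,334))])
print("big cor",np.degrees(np.arctan2(*(b-c).T[::-1]))%60,np.linalg.norm(b-c,axis=1), W(0,33,322,32))
b=np.array([W(1,*p,28) for p in((634,293),(649,308),(625,315))]);print("sm dots",b.mean(0),b)
b=np.array([W(1,*p,28) for p in((630,278),(655,285),(661,304),(637,328),(608,318))]);print("sm cor",b)
print("tray",*[W(1,*p,26) for p in((172,26),(218,217),(550,168))])
print("stop",W(0,342,208,75),W(0,429,204,75),"lane floor",W(0,352,197,45),W(0,418,193,45),"walls far",W(0,334,0,75),W(0,410,0,75))
a=cv2.imread("pics/w1.png")[265:375,430:680];cv2.imwrite("pics/c1.png",cv2.resize(a,None,fx=3,fy=3,interpolation=cv2.INTER_CUBIC))
E
```

```text
pot [ 411.6 -151.5] tub [ 350.7 -272.3] ball [360.  296.4]
big [414.8 132. ] dot ang [49.2 50.1 50.5 51.6 51.8 52.4] [17.7 18.  17.5 17.8 17.3 17.8]
big cor [ 5.  40.8 55.2 58.3 43.5] [30.9 30.6 31.7 31.7 32. ] [417.8 133. ]
sm dots [433.2  -4.4] [[444.6  -1.2]
 [430.7 -16.5]
 [424.1   4.6]]
sm cor [[458.4   4. ]
 [452.  -19.2]
 [434.4 -26.9]
 [411.8  -7.9]
 [421.3  19.8]]
tray [661.2 390.6] [512.  368.1] [552.9  82.2]
stop [ 521.3 -154.7] [ 524.5 -221.1] lane floor [ 529.  -159.5] [ 532.4 -213.7] walls far [ 662.3 -153. ] [ 662.4 -205.6]
```

View pics/c1.png

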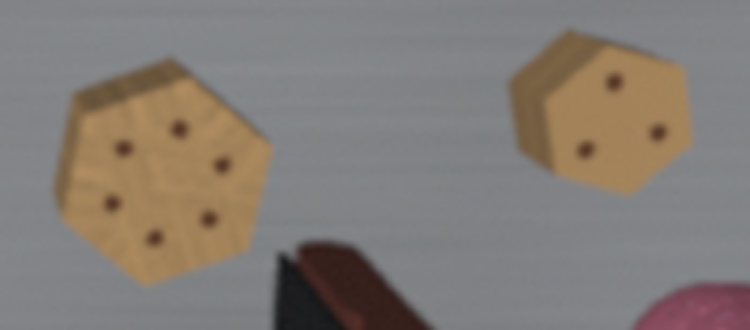

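The crop gives clear top faces: the big hex corners run (190,78) to (82,112) and the small hex corners (605,45) to (543,97).

```bash
python3 - <<'E'
from h import *
import json
np.set_printoptions(precision=1,suppress=True)
st=[json.load(open(f"w{i}.json")) for i in(0,1)]
W=lambda i,u,v,z:pix2w("wrist",(u+.5)*.7-.5,(v+.5)*.7-.5,z,st[i])
for z,P in((32,((190,78),(272,147),(250,248),(145,286),(60,208),(82,112))),(28,((605,45),(683,68),(692,143),(628,195),(553,172),(543,97)))):
    b=np.array([W(1,u/3+430,v/3+265,z) for u,v in P]);c=b.mean(0)
    print(c,np.degrees(np.arctan2(*(b-c).T[::-1]))%60,np.linalg.norm(b-c,axis=1))
# feasibility
def chk(n,p,y):
    q=ik(p,[180,0,y]); print(n,y,None if q is None else np.round(q,0))
for y in(0,90,-90,180): chk("tub",[350,-271,40],y); chk("pot",[411,-151,50],y); chk("traytub",[597,329,60],y)
for y in(8,-82): chk("potpl",[623,146,120],y)
chk("ball",[360,296,24],0);chk("lane",[560,-184,80],-88);chk("lane",[560,-184,80],92)
E
```

```text
[415.6 132.1] [50.  48.7 51.  51.3 45.  50.7] [32.3 33.  34.1 34.2 33.1 33.8]
[433.3  -4.1] [15.6 12.4 13.4 14.6 12.5 12.6] [24.1 24.  24.6 24.3 23.9 24.4]
tub 0 [ 12.  25.  24. 128. -20.  31. -39.]
pot 0 [ -5.  23.  23. 128. -17.  32. -59.]
traytub 0 [ -34.   39.    2.   92.   -2.   49. -122.]
tub 90 [ 19.  24.  15. 127. -12.  30.  44.]
pot 90 [  7.  22.   8. 127.  -6.  31.  19.]
traytub 90 [-26.  40. -10.  91.   8.  50. -39.]
tub -90 [   2.   28.   37.  128.  -31.   33. -118.]
pot -90 [  -9.   24.   28.  128.  -21.   32. -145.]
traytub -90 [  6.  62. -72.  89.  60.  75. 107.]
tub 180 [ 85.  46. -71. 123.  56.  55.  70.]
pot 180 [ 67.  44. -71. 124.  54.  54.  54.]
traytub 180 [  6.  62. -72.  89.  60.  75.  17.]
potpl 8 [-22.  32.   7.  96.  -5.  52. -96.]
potpl -82 [ -48.   39.   46.   98.  -32.   57. -162.]
ball 0 [ -43.   27.   -3.  124.    2.   30. -138.]
lane -88 [  -6.   33.   27.  106.  -20.   46. -146.]
lane 92 [ 11.  30.   4. 105.  -3.  44.  18.]
```

```bash
python3 - <<'E'
from h import *
import json
for i,(p) in enumerate([(650,-195,300),(650,236,300)],2):
    move_pose(list(p),[180,0,0]); wait(0.3); s=get_state(); a=capture("wrist")
    json.dump({k:np.array(s[k]).tolist() for k in("tcp_pos","tcp_rot","t","joints")},open(f"w{i}.json","w"))
    print(s["t"],s["tcp_pos"])
    cv2.imwrite(f"pics/w{i}.png",cv2.resize(a,(800,600),interpolation=cv2.INTER_CUBIC))
E
```

```text
5.3333 [ 650.14136462 -194.26054138  300.16712167]
7.2667 [650.28327276 235.16839683 300.06794073]
```

View pics/w2.png

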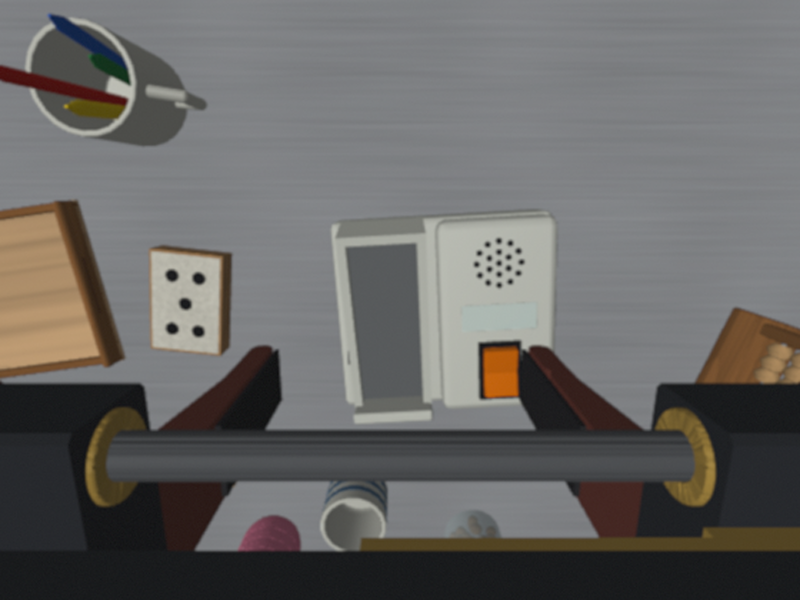

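View pics/w3.png

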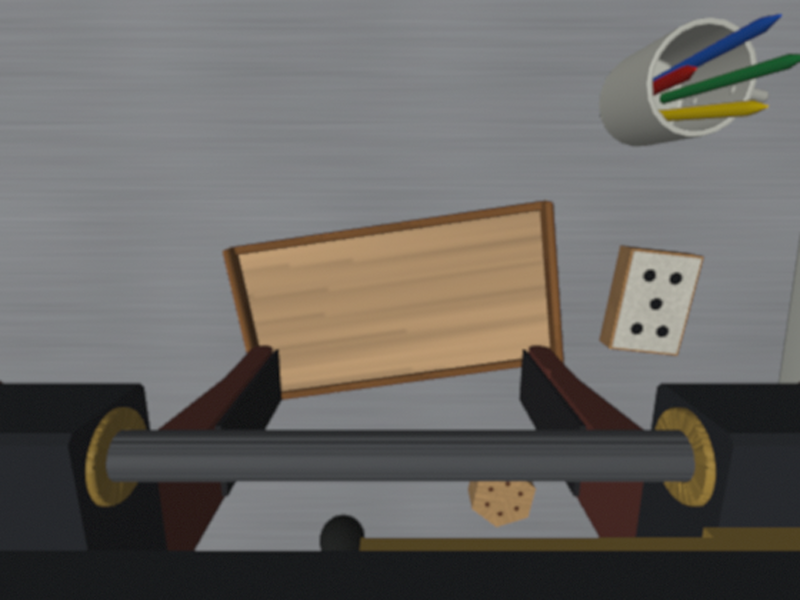

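w2 shows the lane floor from (347,247)/(415,244) to (361,405)/(422,400), with the stop top from (354,422) to (432,404). w3 shows tray rim corners at (225,250), (553,201) and (563,358).

```bash
python3 - <<'E'
from h import *
import json
np.set_printoptions(precision=1,suppress=True)
st={i:json.load(open(f"w{i}.json")) for i in(2,3)}
W=lambda i,u,v,z:pix2w("wrist",(u+.5)*.7-.5,(v+.5)*.7-.5,z,st[i])
print("tray",*[W(3,*p,26) for p in((225,250),(553,201),(563,358))])
print("stop",*[W(2,*p,75) for p in((354,422),(432,417),(353,412),(431,404))])
print("floor",*[W(2,*p,z) for p,z in(((347,247),76),((415,244),76))],"outer wall top",W(2,333,226,90))
print("pot",W(2,353,524,66),"big",W(3,503,500,32))
E
```

```text
tray [663.2 390.4] [705.5 103.3] [561.8  82.7]
stop [ 521.5 -154.7] [ 526.4 -221.5] [ 530.9 -154. ] [ 538.4 -220.4]
floor [ 671.6 -152.6] [ 674.1 -205.5] outer wall top [ 688.8 -144.2]
pot [ 412.5 -150.5] big [413.4 132.4]
```

```bash
cat >>h.py <<'E'
TR=np.array([608.5,236.2]);TY=np.radians(8.2)
def tray(x,y): return TR+[x*np.cos(TY)-y*np.sin(TY),x*np.sin(TY)+y*np.cos(TY)]
def pick(p,z,yaw,w,up=210):
    open_jaws(); move_pose([*p,z+90],[180,0,yaw]); move_l([*p,z],speed=120); grasp()
    s=get_state(); print("width",s["grip_width"]*88,"want",w,"F",s["gripper_force"],"tcp",s["tcp_pos"])
    move_l([*p,up],speed=250)
def place(p,z,yaw,up=210):
    move_pose([*p,up],[180,0,yaw]); move_l([*p,z+25],speed=250); move_l([*p,z],speed=50); wait(.2)
    s=get_state(); print("place",s["tcp_pos"],s["force"],"w",s["grip_width"]*88,"t",s["t"])
    open_jaws(); wait(.2); move_l([*p,z+100],speed=200)
E
python3 - <<'E'
from h import *
pick((415.2,132.1),22,110,58); place(tray(0,0),29,98.2)
pick((433.3,-4.1),22,73.5,42); place(tray(0,0),61,98.2)
move_pose([650,236,300],[180,0,0]); wait(.3); cv2.imwrite("pics/w4.png",cv2.resize(capture("wrist"),(800,600),interpolation=cv2.INTER_CUBIC))
s=get_state();print(s["tcp_pos"],s["tcp_rot"],s["t"])
E
```

```text
width 57.663414812105174 want 58 F 29.99959409236908 tcp [415.3964567  132.15154935  22.26452511]
place [608.46556679 236.18560683  28.85311326] [ 0.81436907  0.5390074  -1.14291845] w 57.83738412727134 t 13.975
width 41.77946108149015 want 42 F 29.98960107564926 tcp [433.31512461  -4.09462278  22.03361847]
place [608.52344838 236.20905233  60.95378291] [-0.4257511   0.05756341 -0.69564022] w 41.71320186680308 t 22.0583
[649.9871603  235.86719321 299.83806485] [1.79996309e+02 1.21630041e-02 3.65682104e-03] 25.475
```

View pics/w4.png

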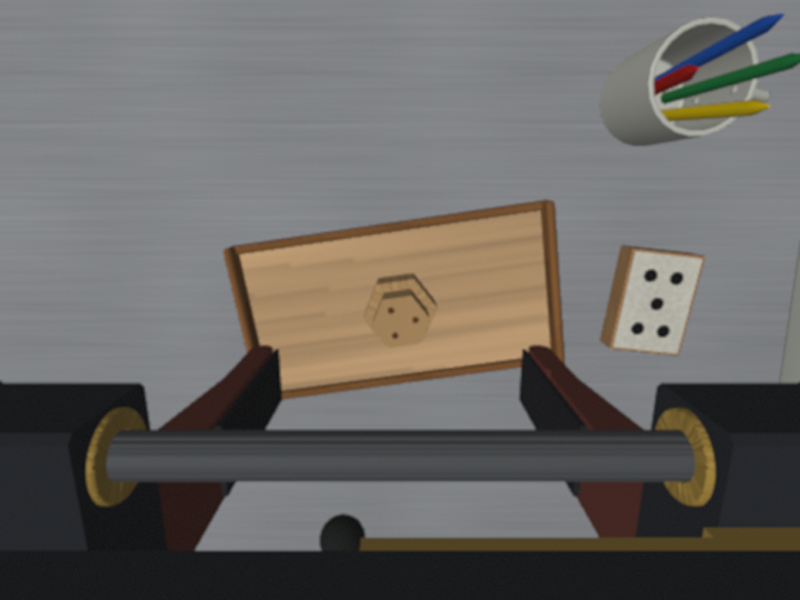

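The small hex (402,318) sits on the big one in the middle of the tray. Next are the tub, pot and ball.

```bash
python3 - <<'E'
from h import *
pick((350.7,-271.8),28,90,62); place(tray(0,93),35,98.2)
pick((412,-150.5),38,95,62); place(tray(0,-93),45,98.2)
pick((360.3,296.4),32,0,48); 
move_pose([540,0,240],[180,0,3]); place((566,-185.6),90.5,3)
wait(1)
a=capture("scene");cv2.imwrite("pics/s5.png",cv2.resize(a[110:320,170:490],None,fx=2.5,fy=2.5,interpolation=cv2.INTER_CUBIC))
move_pose([650,-50,330],[180,0,0]); wait(.3); cv2.imwrite("pics/w5.png",cv2.resize(capture("wrist"),(800,600),interpolation=cv2.INTER_CUBIC))
s=get_state();print(s["tcp_pos"].tolist(),s["tcp_rot"].tolist(),s["t"])
E
```

```text
width 61.69729967400615 want 62 F 30.000919997692108 tcp [ 350.65443665 -271.78195221   28.27995618]
place [595.22457692 328.25622056  34.87413198] [-0.28081804  0.39468298 -1.57228195] w 61.68084889793132 t 34.1083
width 63.02409668265634 want 62 F 30.001003425568342 tcp [ 411.76547991 -150.52206198   38.29536654]
place [621.75945084 144.16576558  44.88787289] [-0.30252501  0.08135288 -2.07052986] w 63.0067676972421 t 42.8167
width 46.75628759686778 want 48 F 30.0002583861351 tcp [360.34741611 296.44802384  32.06008579]
place [ 566.13351295 -185.69652562   90.7168251 ] [-0.7582204  -0.29319736 -0.68159603] w 47.04542198481384 t 52.2083
[649.6588406056201, -50.84710415761808, 329.57542138662] [179.99523810143495, 0.041947714791878685, -0.07267306931175971] 56.1083
```

View pics/w5.png

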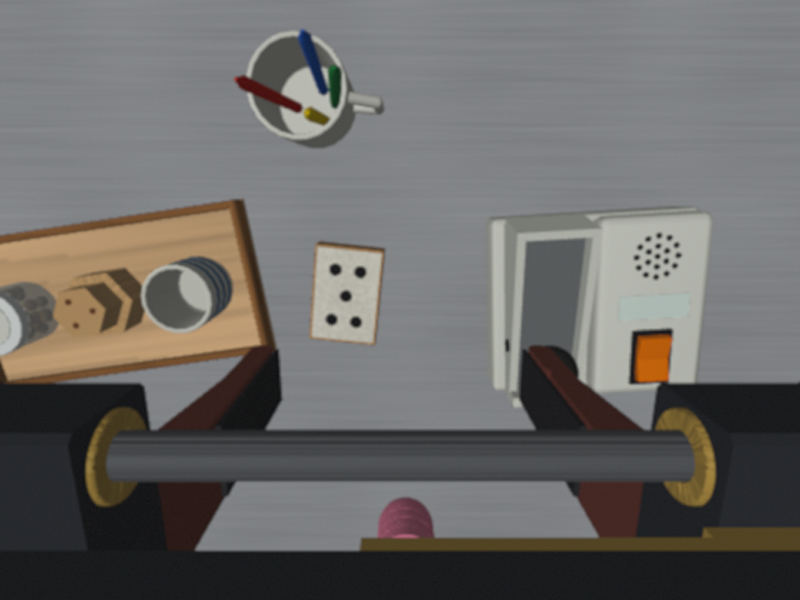

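View pics/s5.png

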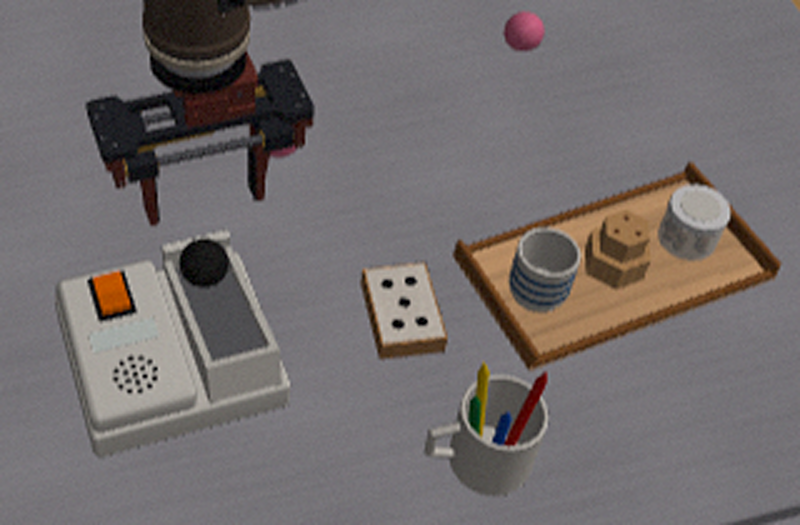

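w5 and s5 show tub, hexes and pot in a row in the tray, and the black ball at (205,262) against the stop. I'll do one numeric check, comparing against the tray corners seen by the same camera.

```bash
python3 - <<'E'
from h import *
np.set_printoptions(precision=1,suppress=True)
S=lambda u,v,z:pix2w("scene",u/2.5+170,v/2.5+110,z)
def loc(p):
    d=p-np.array([613.5,234.5]);c,s=np.cos(TY),np.sin(TY);return np.array([c*d[0]+s*d[1],c*d[1]-s*d[0]])
print("pot",loc(S(548,250,72)),"tub",loc(S(698,203,58)),"small",loc(S(627,227,66)))
big=np.mean([S(*p,38) for p in ((587,253),(649,262))],0);print("big approx",loc(big))
print("ball",S(205,262,75),"stop corners",S(164,246,75),S(230,236,75))
E
```

```text
pot [ -2.5 -90.9] tub [-5.8 93.7] small [-1.5  1.9]
big approx [11.8 -9.9]
ball [ 559.2 -184.7] stop corners [ 530.3 -218.9] [ 533.7 -153.8]
```

```bash
python3 -c "
from workcell import *
print(hand_in())"
```

```text
the job is handed in; nothing more can be done
None
```

I handed the job in at about 56 s of the 136 s: in the last pictures the tub, stacked hexagons and striped pot stand in a row on the tray, and the black ball rests against the stop. The hand-in call gave no verdict. I didn't get a reliable final measurement of the big hexagon's position; it was set down at the measured tray centre.

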